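# Hang the headband magnifier in its place on the rail

### The job

Hang the headband magnifier with its strap over the rail, in its place on the green stretch; a headset is hanging there now. First slide the headset along the rail, without lifting it off, until its strap sits wholly on the orange stretch, then hang the magnifier with its strap wholly on the green stretch, lowering it on gently rather than dropping it. Leave both hanging level and still, square across the rail (either way round), and do not shift or knock over anything else on the bench.

Things in the scene. Friction and masses are not known exactly. Their poses are not given: they have to be found in the camera images.
- magnifier: headband magnifier, 140 g, standing on the bench, black strap up: grey temple pads 22 x 44 x 55 mm at x = +-66 mm, two white-rimmed 48 mm lenses at x = +-56, y = 47, z = 32 mm (64 mm gap between). Strap: arch in its x-z plane, 24 mm wide (y), 8 thick; middle line (|x|, z): (0-22, 121) (50, 109) (68, 86) (73, 50) mm. Origin: middle, level with the underside of the end pieces; z up.
- magnifier_crown (a point): underside of the magnifier's strap at the top middle, the spot that rests on the rail: 117 mm above the magnifier's origin
- headset: headset, 200 g, hanging over the rail: white strap, red round ear cups 60 mm in diameter at x = +-66, z = 30 mm. Strap: arch in its x-z plane, 24 mm wide (y), 8 thick; middle line (|x|, z): (0-22, 121) (50, 109) (68, 86) (73, 50) mm. Origin: middle, level with the underside of the end pieces; z up.
- headset_crown (a point): underside of the headset's strap at the top middle, resting on the rail: 117 mm above the headset's origin
- rail: the hanging rail, fixed: level aluminium bar 14 mm in diameter along its x, 300 mm long, top 185 mm above the bench, on 16 mm posts at x = +-150 mm with black ball ends (to 188 mm); base plate 340 x 50 x 8 mm. Origin on the bench under the bar's middle
- green_band: green stretch of the bar, 80 mm long, the magnifier's place; origin at its middle on the top of the bar; x along the bar. Its centre is 70 mm to one or the other side of the bar's middle
- orange_band: orange stretch of the bar, 80 mm long, the headset's place, on the other side of the bar's middle; origin at its middle on the top of the bar; x along the bar
- alcohol: white spray-alcohol bottle with black cap, 66 mm diameter, 200 mm tall, standing close to the magnifier; origin under its centre. Leave alone
- blower: black rubber dust blower, 52 mm diameter, thin nozzle up to 130 mm; origin under its centre. Leave alone
- phone: opened phone, 148 x 72 x 8 mm, lying; origin under its centre, long side along x. Leave alone
- parts_tray: white screw tray, 100 x 130 x 22 mm; origin under its centre. Leave alone
- suction_cup: blue suction cup with a loop handle, 60 mm diameter, 45 mm tall; origin under its centre. Leave alone
- screwdriver: green screwdriver lying along its x, 160 mm long. Leave alone
- spool: metal solder spool, 60 mm diameter, 46 mm tall; origin under its centre. Leave alone
- driver_pot: clear pot of screwdrivers, fixed, 76 mm diameter, drivers up to 200 mm tall; origin under its centre
There are look-alikes about, which are no part of the job. What is shaped like the headset but pink is not meant.

How it is judged:
On the way, in this order (a step that is already met when the one before it is completed fails the run):
1. the headset has been slid along the rail to the orange stretch (x of headset_crown in the frame of orange_band between -0.03 and 0.03 m and y of headset_crown in the frame of orange_band between -0.02 and 0.02 m and z of headset_crown in the frame of orange_band between -0.01 and 0.01 m and angle between headset's own z axis and vertical below 0.3 rad and angle between the y axis of headset and the x axis of orange_band, either way round below 0.35 rad), for 0.2 s.
2. the magnifier hangs over the green stretch, the headset over the orange one (all of step 1 and x of magnifier_crown in the frame of green_band between -0.03 and 0.03 m and y of magnifier_crown in the frame of green_band between -0.02 and 0.02 m and z of magnifier_crown in the frame of green_band between -0.01 and 0.01 m and angle between magnifier's own z axis and vertical below 0.3 rad and angle between the y axis of magnifier and the x axis of green_band, either way round below 0.35 rad), for 0.2 s.
At the end, for the whole second after the job is handed in: Magnifier over the green stretch, headset over the orange: each strap crown within 30 mm of the stretch's middle along the bar, 20 mm across, 10 mm in height; tilt below 0.3 rad, within 0.35 rad of square to the bar; both at rest (0.05 m/s, 0.4 rad/s), borne by the rail (all of step 2 and linear speed of each of magnifier, headset below 0.05 m/s and angular speed of each of magnifier, headset below 0.4 rad/s and contact force between each of magnifier, headset and rail above 0.3 N); the robot touches nothing.
It fails at once if the headset lifted more than 20 mm off the rail or fallen from it (z of headset_crown in the frame of green_band above 0.02 m or z of headset_crown in the frame of green_band below -0.04 m).
It fails at once if the magnifier dropped: out of the fingers' hold and moving faster than 0.6 m/s (contact force between magnifier and the fingers below 0.05 N and linear speed of magnifier above 0.6 m/s).
It fails at once if a bystander shifted by more than 40 mm (distance of any of alcohol, blower, phone, parts_tray, suction_cup, screwdriver, spool from where it was at the start of the episode above 0.04 m).
It fails at once if the alcohol bottle or the blower tipped over (beyond 0.5 rad) (angle between any of alcohol, blower's own z axis and vertical above 0.5 rad).
It also fails if it takes over 64 s, if anything falls off the work surface, if the arm or the gripper's body presses on something with over 40 N, if the wrist force passes 120 N, or if a joint passes its speed limit or range.

### The arm

A 7-joint arm with a two-finger parallel gripper is mounted at the origin on the work surface. World frame = base frame: x ahead of the robot, y to its left, z up, the work surface at z = 0. Lengths are in m, angles in rad, forces in N, time in s.
With the tool pointing down it reaches from about 0.4 to 0.85 m from the base axis. Payload 4.5 kg.
Tool frame: the origin (TCP) lies midway between the tips of the shut fingers; the grasp point (between the pads) lies 19 mm behind it; z points along the fingers, y is the line along which they close (so a half turn about z gives the same grasp; the last joint's range is limited). The gripper opens to 85 mm and grips with 20 to 120 N. Pads are 22 mm wide; open, the fingers measure 114 mm over their backs; the gripper's body (76 mm by 85 mm) begins 54 mm behind the grasp point. The pads swing forward as they close: fully open they stand 13 mm farther back than shut.
Start: joints at [-1.284, 0.689, -0.195, 1.565, 0.157, 0.902, -0.215], TCP at [0.156, 0.605, 0.231] pointing down, gripper open.
Joint ranges: [-3.01, 3.01], [-0.46, 2.08], [-1.47, 1.51], [0.13, 2.56], [-1, 4.14], [0.04, 2.09], [-2.66, 2.66]. Speed limits (rad/s): [2.57, 2.57, 3.14, 3.14, 3.14, 3.14, 3.14].

### API

Orientations are given as [roll, pitch, yaw] about the fixed x, y, z axes, in that order (R = Rz(yaw) Ry(pitch) Rx(roll)).
In Python, from plant import r gives the robot as it stands. The module is installed in compiled form; this text tells all that it offers.
- The arm moves only by the tool step_arm, never from a script. Its arguments are lists of equal length, an entry for each row: "translation": the shift along the tool's x, y, z normalised to -1 to 1, where 1 is 5 cm, a list of three; "rot": the turn, a rotation vector about the tool's x, y, z normalised to -1 to 1, where 1 is 5 degrees, a list of three; "hand": the closure, from -1 (fully open) to 1 (shut), so that 0 is half open. In form: {"translation": [[x, y, z], ...], "rot": [[ax, ay, az], ...], "hand": [hand, ...]}. A call has 1 to 8 rows; each row shifts and turns the commanded pose from where the row before left it, along the tool's axes as they then stand; what a row does not reach is not made up. A row lasts 1/8 s, in which the tool goes at most 62.5 mm and 10.7 degrees, less where a joint would pass 70% of its speed; a pose out of reach is approached as far as the arm can. A call with a number of a shift or a turn outside -1 to 1 is refused whole. A call with a gripper value outside its range is refused whole. The fingers move at their own pace and stop on an object; the grip force is fixed at half the most. Time passes only in rows, so rows that do not move let the fingers close. It gives the time, the measured TCP pose, the force, the opening and the grip force at its end, in the units of the state.
- r.state(): the state, without advancing time (a new reading comes with each control period).
- r.capture(name): name is "scene" or "top" or "wrist"; returns the picture (480x640x3 uint8, red, green, blue); there is no depth.
- r.camera_params(name): a dict with "fx", "fy", "cx", "cy" (pixels), "k1" (the pictures are not rectified: a ray, as slopes to the right and down, at radius r is drawn at 1 + k1 r^2 times it, then the intrinsics apply), "rvec" (rotation vector, rad) and "tvec" (3), from world to camera coordinates, as OpenCV has them; the wrist camera has in their place "hand_eye" (4x4, takes a point from camera to tool coordinates, whose origin is the TCP and whose axes are the flange's). Camera axes: x right, y down, z forward; pixel columns grow to the right and rows downward; lengths in m; the calibration is good to about 2 mm. A picture is of the moment at which its call begins: read the wrist's pose just before it. camera_params takes no time and is no camera call.
- r.close_job(): hands the job in; it is judged then, once.
The state is a dict: "time_s": time; "joints": joint angles; "qvel": joint speeds; "joint_efforts": joint torques, N m; "position": TCP position; "tool_rot": TCP orientation; "wrist_force": force on the tool from outside, world axes, zero at the start; "wrist_torque": the same for the moment, N m; "opening": opening from 0.0 (shut) to 1.0 (fully open); "gripper_force": force on a finger pad.
Only numpy, scipy, OpenCV 4.12 (cv2) and the standard library are available. Lean on these libraries where they do the work, as an engineer would, in place of code of your own. Each camera call takes 0.05 s, during which the arm holds its last target. There are 200 camera calls.

## Working session

There is one attempt and no reset: what is moved stays moved. The work goes in short steps, Python scripts to look and compute and a tool call to move; the robot and the scene stay as the last step left them, time stands still between calls to the robot, and variables do not carry over. Pictures are saved under pics/ and viewed, at most 10 in all, crops included, and the job is handed in when it is done.

Besides the shell and the picture viewer there is one more tool, called after "Emit:" as name(argument=value, ...), one argument or row to a line, values as JSON. step_arm: Moves the arm, as the interface text tells. Scaled input: -1 to 1 covers 5 cm each way for a shift and 5 degrees each way for a turn. Its arguments: {"type":"object","properties":{"translation":{"type":"array","items":{"type":"array","items":{"type":"number","minimum":-1,"maximum":1}}},"rot":{"type":"array","items":{"type":"array","items":{"type":"number","minimum":-1,"maximum":1}}},"hand":{"type":"array","items":{"type":"number"}}},"required":["translation","rot","hand"]}

```bash
mkdir -p pics
python3 - <<'E'
from plant import r
import cv2
for n in("scene","top"):
    im=r.capture(n); cv2.imwrite(f"pics/{n}0.png",im[:,:,::-1]); print(n,r.camera_params(n))
print(r.camera_params("wrist"));print(r.state())
E
```

```text
scene {'fx': 490.186560602037, 'fy': 490.186560602037, 'cx': 317.8807793932684, 'cy': 232.60019283970922, 'k1': -0.05767644902670749, 'rvec': array([ 2.27648206,  1.19180122, -0.39726555]), 'tvec': array([-0.31463018, -0.24830918,  1.72038974])}
top {'fx': 495.1804618170723, 'fy': 495.1804618170723, 'cx': 308.15209036205425, 'cy': 236.76684831341518, 'k1': 0.026135773309551844, 'rvec': array([ 2.15211312, -2.11022312,  0.14728378]), 'tvec': array([0.03595006, 0.51949692, 1.38109129])}
{'fx': 383.02271662100486, 'fy': 383.02271662100486, 'cx': 326.79802313979616, 'cy': 234.36314708762364, 'k1': -0.04192577165040704, 'hand_eye': array([[-9.93027311e-04, -9.57022747e-01, -2.90011165e-01,
         7.29858132e-02],
       [ 9.99998999e-01, -1.24272208e-03,  6.76825589e-04,
         2.35121063e-05],
       [-1.00814076e-03, -2.90010202e-01,  9.57023023e-01,
        -1.43140954e-01],
       [ 0.00000000e+00,  0.00000000e+00,  0.00000000e+00,
         1.00000000e+00]])}
{'time_s': 0.1, 'joints': array([-1.28420122,  0.6899093 , -0.19451826,  1.56623513,  0.15731294,
        0.90250396, -0.21511592]), 'qvel': array([ 1.32038816e-03, -1.01512265e-03, -2.12612624e-05, -2.61800477e-03,
        1.04378829e-03,  1.09020010e-03, -9.15130164e-04]), 'joint_efforts': array([-2.84523921e-03, -5.40606844e+01, -1.27098005e+00, -1.58986723e+01,
        9.46051354e-03,  4.43901445e-03, -8.90049080e-06]), 'position': array([0.15622182, 0.60456075, 0.23055978]), 'tool_rot': array([-3.13993433e+00,  1.32130167e-04,  2.88886406e+00]), 'wrist_force': array([0.35314853, 0.16887827, 0.92579846]), 'wrist_torque': array([ 0.07289527, -0.02710825, -0.05301739]), 'gripper_force': 0.0, 'opening': 1.0004321723123262}
```

View pics/scene0.png

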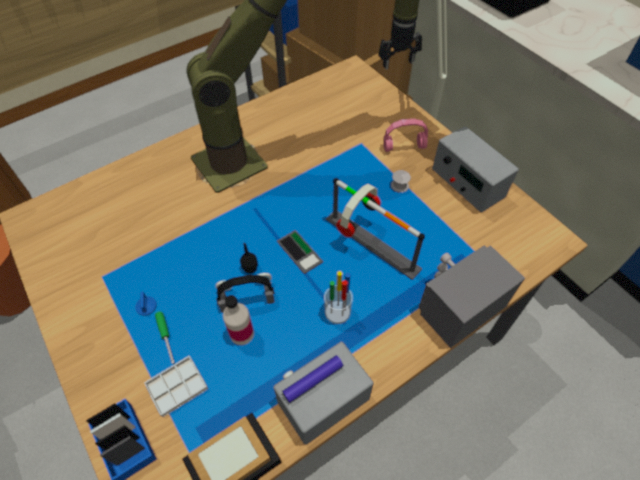

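View pics/top0.png

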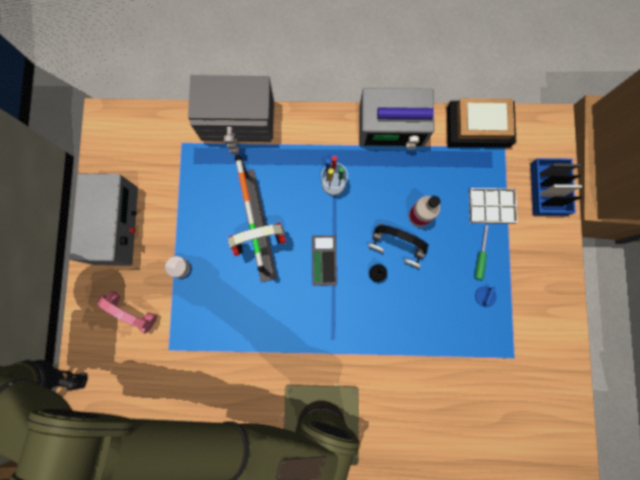

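The scene view shows the rail with the headset (353,205) on or near green. The magnifier is at (245,285), close to the bottle. In the top view the rail runs (239,155)-(265,270), the magnifier strap is at (400,238), the bottle at (425,208) and the blower at (377,273).

```bash
cat > h.py <<'E'
import numpy as np, cv2
from plant import r
from scipy.spatial.transform import Rotation as Ro
def cam(n):
    p=r.camera_params(n); K=np.array([[p['fx'],0,p['cx']],[0,p['fy'],p['cy']],[0,0,1]]); D=np.array([p['k1'],0,0,0.])
    if n!='wrist': R=cv2.Rodrigues(p['rvec'])[0]; t=np.array(p['tvec'])
    else:
        s=r.state(); T=np.eye(4); T[:3,:3]=Ro.from_euler('xyz',s['tool_rot']).as_matrix(); T[:3,3]=s['position']
        W=np.linalg.inv(T@p['hand_eye']); R=W[:3,:3]; t=W[:3,3]
    return K,D,R,t
def ray(c,uv):
    K,D,R,t=c; q=cv2.undistortPoints(np.array(uv,float).reshape(-1,1,2),K,D).reshape(-1,2)
    d=np.c_[q,np.ones(len(q))]@R; return -R.T@t,d
def plane(c,uv,z):
    o,d=ray(c,uv); return o+d*((z-o[2])/d[:,2])[:,None]
def proj(c,P):
    K,D,R,t=c; return cv2.projectPoints(np.array(P,float).reshape(-1,1,3),cv2.Rodrigues(R)[0],t,K,D)[0].reshape(-1,2)
def blobs(m,amin=30):
    n,l,s,ce=cv2.connectedComponentsWithStats(m.astype(np.uint8)); return [(s[i,4],ce[i].round(1),s[i,:4],np.argwhere(l==i)[:,::-1]) for i in range(1,n) if s[i,4]>=amin]
E
python3 - <<'E'
from h import *
im=cv2.imread('pics/top0.png'); hsv=cv2.cvtColor(im,cv2.COLOR_BGR2HSV); H,S,V=cv2.split(hsv); c=cam('top')
o,_=ray(c,[[320,240]]); print('cam',o)
def show(name,m,z,box,am=25):
    M=np.zeros(m.shape,bool); x0,y0,x1,y1=box; M[y0:y1,x0:x1]=m[y0:y1,x0:x1]
    for a,ce,b,pts in blobs(M,am): print(name,a,ce,b,plane(c,ce,z).round(3)[0],cv2.minAreaRect(pts.astype(np.float32)))
show('green',(H>40)&(H<85)&(S>120)&(V>80),.185,(200,130,300,290),10)
show('orange',(H>5)&(H<22)&(S>130)&(V>100),.185,(200,130,300,290),10)
show('white',(S<60)&(V>140),.185,(215,215,300,290))
show('red',((H<6)|(H>172))&(S>130),.1,(215,215,300,290),10)
show('black',(V<60),.125,(360,215,440,275))
show('lens',(S<70)&(V>120),.032,(355,220,440,285))
show('cap',(V<60),.2,(410,185,450,215))
show('blower',V<60,.05,(360,255,395,290))
x=cv2.resize(im[130:300,200:460],None,fx=3,fy=3,interpolation=cv2.INTER_CUBIC); cv2.imwrite('pics/c1.png',x)
E
```

```text
cam [0.29712945 0.01749006 1.44568004]
green 25 [251.6 225.8] [249 224   6   5] [0.522 0.19  0.185] ((251.5, 226.0), (4.0, 5.0), 90.0)
green 79 [255.9 245.6] [252 239   9  14] [0.471 0.177 0.185] ((256.0540771484375, 245.32432556152344), (13.1519193649292, 6.247161865234375), 80.53767395019531)
orange 149 [244.1 186. ] [239 172  11  29] [0.628 0.214 0.185] ((244.11538696289062, 186.07691955566406), (28.044607162475586, 5.295135498046875), 78.69007110595703)
white 48 [250.  218.6] [247 215   7   9] [0.541 0.195 0.185] ((250.11538696289062, 218.57691955566406), (8.236878395080566, 5.491251468658447), 78.69007110595703)
white 507 [253.8 233.8] [228 225  54  23] [0.501 0.184 0.185] ((254.20541381835938, 233.99839782714844), (11.286651611328125, 54.00663375854492), 73.61045837402344)
white 67 [258.6 259. ] [255 253   8  13] [0.436 0.169 0.185] ((258.5000305175781, 259.0000305175781), (12.369317054748535, 5.335783958435059), 75.96376037597656)
red 47 [280.9 238.3] [278 234   7   9] [0.504 0.12  0.1  ] ((281.0, 238.0), (8.0, 6.0), 90.0)
red 48 [235.7 249.9] [233 246   7   9] [0.469 0.243 0.
[... 193 characters left out ...]
305572509766)
black 132 [377.6 270.2] [370 265  16  10] [ 0.419 -0.142  0.125] ((377.5, 269.5), (9.0, 15.0), 90.0)
lens 55 [375.3 247. ] [368 244  15   8] [ 0.494 -0.147  0.032] ((375.5000305175781, 247.00001525878906), (15.205260276794434, 4.0249223709106445), 26.56505012512207)
lens 61 [412.1 262.8] [405 259  15   9] [ 0.45  -0.252  0.032] ((412.26275634765625, 262.7773742675781), (15.549308776855469, 4.015480995178223), 19.983104705810547)
cap 84 [433.3 201.8] [428 197  11  11] [ 0.59  -0.276  0.2  ] ((433.25006103515625, 201.75003051757812), (8.485280990600586, 10.60660171508789), 45.0)
blower 208 [377.6 272.7] [370 265  16  16] [ 0.419 -0.152  0.05 ] ((377.5, 272.5), (15.0, 15.0), 90.0)
```

View pics/c1.png

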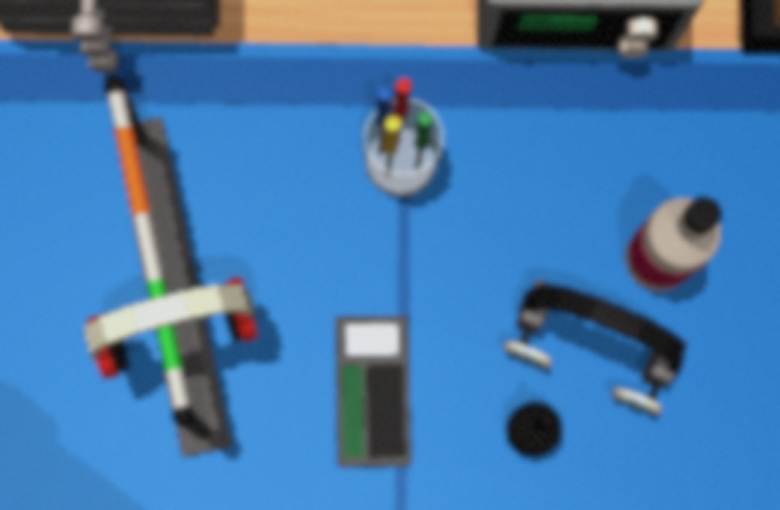

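The rail and magnifier measurements agree: lens spacing is 114 mm against 112 given, and the rail direction is about 13.2°. I'll turn the tool square to the rail and go above the headset strap, off-centre.

Emit:
step_arm(
  translation=[
    [0,0,0],
    [0,0,0],
    [0,0,0],
    [0,0,0],
    [0,0,0],
    [0,0,0],
    [0,0,0],
    [0,0,0],
  ],
  rot=[
    [0,0,1],
    [0,0,1],
    [0,0,1],
    [0,0,1],
    [0,0,1],
    [0,0,1],
    [0,0,1],
    [0,0,1],
  ],
  hand=[-0.2,-0.2,-0.2,-0.2,-0.2,-0.2,-0.2,-0.2],
)

```text
time_s: 1.1
position: [0.1561, 0.6047, 0.2308]
tool_rot: [-3.141, 0.001, 2.188]
wrist_force: [-0.4, 0.4, -0.2]
opening: 0.599
gripper_force: 0.0
```

Emit:
step_arm(
  translation=[
    [0,0,-0.2],
    [0,0,-0.2],
    [0,0,0],
    [0,0,0],
    [0,0,0],
  ],
  rot=[
    [0,0,1],
    [0,0,1],
    [0,0,1],
    [0,0,1],
    [0,0,0.46],
  ],
  hand=[-0.2,-0.2,-0.2,-0.2,-0.2],
)

```text
time_s: 1.72
position: [0.1561, 0.6048, 0.2509]
tool_rot: [-3.141, 0.001, 1.8]
wrist_force: [0.2, -0.5, 0.3]
opening: 0.601
gripper_force: 0.0
```

Emit:
step_arm(
  translation=[
    [-0.9,0.48,0],
    [-0.9,0.48,0],
    [-0.9,0.48,0],
    [-0.9,0.48,0],
    [-0.9,0.48,0],
    [-0.9,0.48,0],
    [-0.9,0.48,0],
    [-0.9,0.48,0],
  ],
  rot=[
    [0,0,0],
    [0,0,0],
    [0,0,0],
    [0,0,0],
    [0,0,0],
    [0,0,0],
    [0,0,0],
    [0,0,0],
  ],
  hand=[-0.2,-0.2,-0.2,-0.2,-0.2,-0.2,-0.2,-0.2],
)

```text
time_s: 2.72
position: [0.4264, 0.2973, 0.2513]
tool_rot: [-3.142, -0.0, 1.802]
wrist_force: [1.6, 1.5, -0.4]
opening: 0.599
gripper_force: 0.0
```

Run:
```python
from h import *
im0=None
c=cam('wrist'); im=r.capture('wrist'); cv2.imwrite('pics/w1.png',im[:,:,::-1])
hsv=cv2.cvtColor(im,cv2.COLOR_RGB2HSV); H,S,V=cv2.split(hsv)
for n,m,z in (('green',(H>40)&(H<85)&(S>120)&(V>60),.185),('orange',(H>5)&(H<22)&(S>130)&(V>100),.185),('white',(S<70)&(V>140),.191)):
    for a,ce,b,p in blobs(m,200): print(n,a,ce,b,plane(c,ce,z).round(3)[0],cv2.minAreaRect(p.astype(np.float32)))
```

```text
green 537 [345.6 414.1] [322 409  56  14] [0.466 0.187 0.185] ((349.4999694824219, 415.5), (54.99999237060547, 12.999998092651367), 0.0)
orange 20026 [ 55.5 218.4] [  0   0 108 451] [0.271 0.281 0.185] ((53.5, 225.0), (450.0, 107.0), 90.0)
orange 2090 [312.4  15. ] [268   0  91  39] [0.392 0.416 0.185] ((313.0, 19.0), (38.0, 90.0), 90.0)
orange 446 [376.   11.8] [363   0  28  29] [0.422 0.424 0.185] ((375.41912841796875, 11.178424835205078), (24.09145736694336, 29.11587905883789), 14.931418418884277)
orange 4330 [430.7  29.8] [387   0  88  70] [0.451 0.423 0.185] ((427.91192626953125, 27.36528778076172), (80.64779663085938, 72.4532699584961), 11.821487426757812)
orange 997 [518.6  37.5] [498   0  40  87] [0.495 0.43  0.185] ((516.8773803710938, 41.17924880981445), (17.719511032104492, 89.6964340209961), 15.945395469665527)
orange 1765 [553.4  39.7] [523   0  65  93] [0.513 0.434 0.185] ((549.9752197265625, 41.5959587097168), (28.04155158996582, 108.09217071533203), 27.72825813293457)
orange 1790 [601.1  49.9] [566   0  73 109] [0.54  0.436 0.185] ((601.0327758789062, 50.0729103088378
[... 505 characters left out ...]
555, 27.72724151611328), 26.56505012512207)
orange 651 [619.5 412.2] [590 398  47  29] [0.652 0.228 0.185] ((616.1905517578125, 406.84234619140625), (51.80561065673828, 22.119247436523438), 39.0938606262207)
white 4148 [360.7  60.1] [326  23  73  75] [0.42  0.4   0.191] ((360.8065185546875, 60.15693283081055), (69.80101776123047, 74.92716979980469), 19.98310661315918)
white 2361 [387.3 366.8] [372 300  35 124] [0.481 0.234 0.191] ((389.4613342285156, 361.7607727050781), (123.40229797363281, 28.543668746948242), 85.78582763671875)
white 355 [474.3 462.1] [462 452  25  26] [0.562 0.172 0.191] ((474.4974365234375, 462.2901611328125), (30.232257843017578, 16.843685150146484), 30.256441116333008)
```

View pics/w1.png

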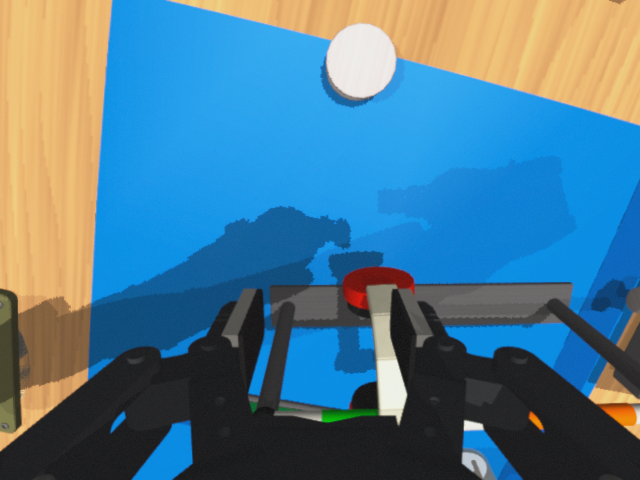

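The strap runs at columns 375-405, slightly right of the fingers' middle, with the bar at row ~413 and the green part at 325-378.

Run:
```python
from h import *
c=cam('wrist'); s=r.state()
im=cv2.imread('pics/w1.png'); hsv=cv2.cvtColor(im,cv2.COLOR_BGR2HSV); H,S,V=cv2.split(hsv)
d=np.array([np.cos(.2304),np.sin(.2304)]);n=np.array([-d[1],d[0]]); G=np.array([.492,.182])
for row,z in((330,.13),(360,.16),(385,.18),(400,.187),(410,.19)):
    cols=[k for k in range(360,420) if S[row,k]<70 and V[row,k]>120]
    P=plane(c,[[cols[0],row],[cols[-1],row]],z)[:,:2]; print(row,cols[0],cols[-1],P.round(3).tolist(),((P-G)@d).round(4),((P-G)@n).round(4))
P=plane(c,[[322,411],[378,418],[545,420],[630,415]],.185)[:,:2]; print(P.round(3),((P-G)@d).round(4),((P-G)@n).round(4))
print('tcp',((s['position'][:2]-G)@d,(s['position'][:2]-G)@n))
```

```text
330 373 389 [[0.488, 0.214], [0.5, 0.216]] [0.003  0.0156] [0.0319 0.0317]
360 376 396 [[0.488, 0.207], [0.502, 0.21]] [0.0017 0.0161] [0.0256 0.0253]
385 378 404 [[0.488, 0.202], [0.505, 0.205]] [0.0007 0.0183] [0.02   0.0196]
400 378 405 [[0.489, 0.195], [0.506, 0.199]] [0.     0.0179] [0.0137 0.0132]
410 379 402 [[0.491, 0.19], [0.505, 0.193]] [0.0005 0.0157] [0.0082 0.0078]
[[0.455 0.177]
 [0.494 0.179]
 [0.608 0.2  ]
 [0.668 0.215]] [-0.0371  0.0008  0.1175  0.1793] [ 0.0035 -0.0031 -0.0089 -0.0079]
tcp (np.float64(-0.033597709470493134), np.float64(0.11815385894481821))
```

Emit:
step_arm(
  translation=[
    [-0.55,0.3,0],
    [-0.55,0.3,0],
    [-0.5,0.25,0],
    [0,0,0.4],
    [0,0,0.4],
    [0,0,0.4],
    [0,0,0.4],
    [0,0,0.1],
  ],
  rot=[
    [0,0,0],
    [0,0,0],
    [0,0,0],
    [0,0,0],
    [0,0,0],
    [0,0,0],
    [0,0,0],
    [0,0,0],
  ],
  hand=[-0.2,-0.2,-0.2,-0.2,-0.2,-0.2,-0.2,-0.2],
)

```text
time_s: 3.78
position: [0.4843, 0.2302, 0.1651]
tool_rot: [-3.139, 0.001, 1.802]
wrist_force: [1.0, -0.8, 0.6]
opening: 0.599
gripper_force: 0.0
```

Emit:
step_arm(
  translation=[
    [0,0,0],
    [0,0,0],
    [0,0,0],
    [0,0,0],
    [0,0,0],
    [0,0,0],
  ],
  rot=[
    [0,0,0],
    [0,0,0],
    [0,0,0],
    [0,0,0],
    [0,0,0],
    [0,0,0],
  ],
  hand=[0.1,0.3,0.5,1,1,1],
)

```text
time_s: 4.53
position: [0.4858, 0.2307, 0.1667]
tool_rot: [3.14, -0.0, 1.802]
wrist_force: [1.1, 1.0, 3.0]
opening: 0.267
gripper_force: 58.8
```

Emit:
step_arm(
  translation=[
    [0,0.2,0],
    [0,0.3,0],
    [0,0.3,0],
    [-0.01,0.3,0],
    [-0.01,0.3,0],
    [-0.01,0.3,0],
    [0,0.3,0],
    [0,0.3,0],
  ],
  rot=[
    [0,0,0],
    [0,0,0],
    [0,0,0],
    [0,0,0],
    [0,0,0],
    [0,0,0],
    [0,0,0],
    [0,0,0],
  ],
  hand=[1,1,1,1,1,1,1,1],
)

```text
time_s: 5.52
position: [0.5949, 0.2545, 0.1659]
tool_rot: [-3.134, 0.001, 1.801]
wrist_force: [-7.5, -0.2, 7.4]
opening: 0.266
gripper_force: 60.4
```

Emit:
step_arm(
  translation=[
    [0,0.3,0],
    [0,0.1,0],
    [0,0,0],
  ],
  rot=[
    [0,0,0],
    [0,0,0],
    [0,0,0],
  ],
  hand=[1,1,1],
)

```text
time_s: 5.9
position: [0.6157, 0.2593, 0.1661]
tool_rot: [-3.137, 0.0, 1.801]
wrist_force: [-4.3, -1.1, 6.2]
opening: 0.259
gripper_force: 60.2
```

Run:
```python
from h import *
a=r.capture('scene')[120:300,290:480,::-1]; b=r.capture('top')[130:300,190:330,::-1]
a=cv2.resize(a,(400,379)); b=cv2.resize(b,(312,379)); cv2.imwrite('pics/p2.png',np.hstack([a,b]))
```

```text
(no output)
```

View pics/p2.png

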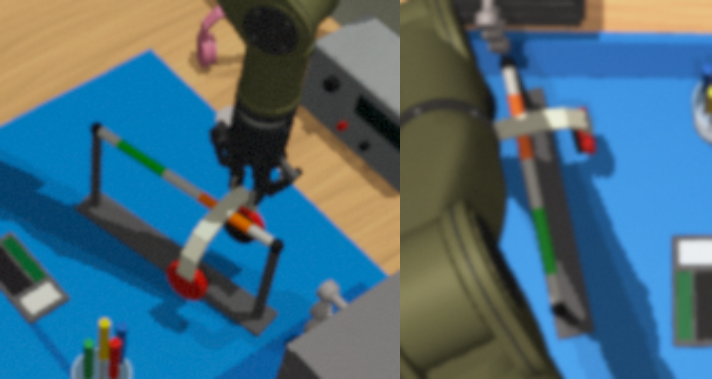

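The headset strap sits near the middle of the orange stretch, with orange visible on both sides (rows 95-110 and 135-157 of the right half). I'll release and rise.

Emit:
step_arm(
  translation=[
    [0,0,0],
    [0,0,0],
    [0,0,0],
    [0,0,0],
    [0,0,-0.4],
    [0,0,-0.8],
    [0,0,-0.8],
    [0,0,-0.4],
  ],
  rot=[
    [0,0,0],
    [0,0,0],
    [0,0,0],
    [0,0,0],
    [0,0,0],
    [0,0,0],
    [0,0,0],
    [0,0,0],
  ],
  hand=[0.2,0,-0.2,-0.2,-0.2,-0.2,-0.2,-0.2],
)

```text
time_s: 7.0
position: [0.618, 0.2602, 0.289]
tool_rot: [3.138, -0.001, 1.801]
wrist_force: [-0.2, 0.4, -0.7]
opening: 0.603
gripper_force: 0.0
```

Run:
```python
from h import *
im=r.capture('top')[:,:,::-1].copy();cv2.imwrite('pics/top1.png',im); hsv=cv2.cvtColor(im,cv2.COLOR_BGR2HSV); H,S,V=cv2.split(hsv); c=cam('top')
def sh(name,m,z,box,am=8):
    M=np.zeros(m.shape,bool); x0,y0,x1,y1=box; M[y0:y1,x0:x1]=m[y0:y1,x0:x1]
    for a,ce,b,p in blobs(M,am): print(name,a,ce,b,plane(c,ce,z).round(3)[0])
sh('green',(H>40)&(H<85)&(S>110)&(V>60),.185,(200,130,300,290))
sh('orange',(H>5)&(H<22)&(S>130)&(V>100),.185,(200,130,300,290))
# scene
im=r.capture('scene')[:,:,::-1].copy();cv2.imwrite('pics/scene1.png',im); hsv=cv2.cvtColor(im,cv2.COLOR_BGR2HSV); H,S,V=cv2.split(hsv); c=cam('scene')
sh('sgreen',(H>40)&(H<85)&(S>110)&(V>60),.18,(320,160,440,280))
sh('sorange',(H>5)&(H<22)&(S>130)&(V>100),.18,(320,160,440,280))
sh('lens',(S<70)&(V>120),.032,(210,260,290,310))
print(r.state()['position'])
```

```text
green 148 [254.6 237.4] [250 224  10  29] [0.492 0.181 0.185]
orange 46 [242.3 176.3] [239 172   7   9] [0.654 0.22  0.185]
orange 44 [246.2 195.7] [244 191   6  10] [0.602 0.208 0.185]
sgreen 100 [356.5 194.2] [346 186  23  17] [0.492 0.18  0.18 ]
sorange 11 [399.6 165.7] [398 164   4   5] [0.477 0.352 0.18 ]
sorange 11 [420.7 175.4] [419 171   4   9] [0.542 0.377 0.18 ]
sorange 35 [433.7 183.9] [425 179  15  12] [0.589 0.386 0.18 ]
sorange 29 [388.4 215. ] [385 212   8   7] [0.602 0.207 0.18 ]
sorange 58 [404.1 224.8] [399 221  11   9] [0.652 0.22  0.18 ]
lens 31 [264.7 274.2] [259 273  12   4] [ 0.485 -0.137  0.032]
lens 20 [219.4 282.6] [216 281   9   5] [ 0.434 -0.259  0.032]
lens 49 [241.2 306.7] [237 303  11   7] [ 0.537 -0.245  0.032]
[0.61848837 0.26039307 0.28913876]
```

Emit:
step_arm(
  translation=[
    [-0.91,-0.38,0],
    [-0.91,-0.38,0],
    [-0.91,-0.38,0],
    [-0.91,-0.38,0],
    [-0.91,-0.38,0],
    [-0.91,-0.38,0],
    [-0.91,-0.38,0],
    [-0.91,-0.38,0],
  ],
  rot=[
    [0,0,0],
    [0,0,0],
    [0,0,0],
    [0,0,0],
    [0,0,0],
    [0,0,0],
    [0,0,0],
    [0,0,0],
  ],
  hand=[-0.2,-0.2,-0.2,-0.2,-0.2,-0.2,-0.2,-0.2],
)

```text
time_s: 8.1
position: [0.5511, -0.1306, 0.285]
tool_rot: [-3.14, -0.001, 1.802]
wrist_force: [0.5, 0.9, -0.3]
opening: 0.599
gripper_force: 0.0
```

Emit:
step_arm(
  translation=[
    [0,0,0.1],
    [0,0,0.1],
    [0,0,0.1],
    [0,0,0.1],
    [0,0,0.1],
    [0,0,0.1],
    [0,0,0.1],
    [0,0,0.1],
  ],
  rot=[
    [0,0,1],
    [0,0,1],
    [0,0,1],
    [0,0,1],
    [0,0,1],
    [0,0,1],
    [0,0,1],
    [0,0,0.2],
  ],
  hand=[-0.2,-0.2,-0.2,-0.2,-0.2,-0.2,-0.2,-0.2],
)

```text
time_s: 9.1
position: [0.5515, -0.129, 0.245]
tool_rot: [-3.14, 0.001, 1.173]
wrist_force: [0.4, -0.3, -0.4]
opening: 0.601
gripper_force: 0.0
```

Run:
```python
from h import *
im=r.capture('wrist'); cv2.imwrite('pics/w2.png',im[:,:,::-1]); print(r.state()['position'],r.state()['tool_rot'])
```

```text
[ 0.55124852 -0.12895927  0.24450883] [-3.13881404e+00  7.73979690e-04  1.17331972e+00]
```

View pics/w2.png

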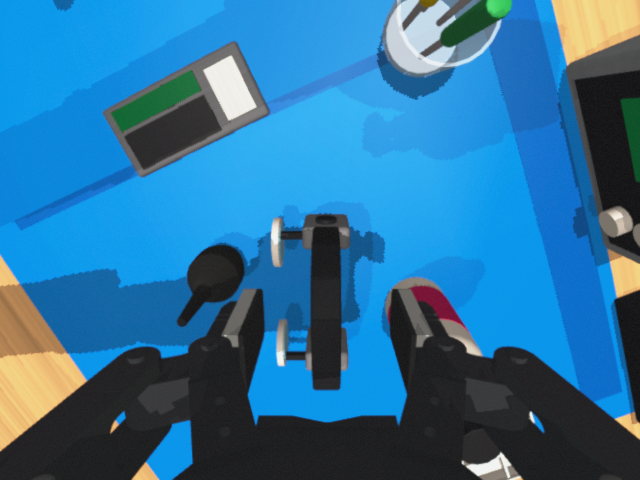

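The magnifier strap lies vertically at columns 313-343, in line with the finger centre. The lenses are at (278,241) and (283,342), the blower at left and the bottle at right, below the finger.

Run:
```python
from h import *
c=cam('wrist'); s=r.state(); y=s['tool_rot'][2]; tx=np.array([np.cos(y),np.sin(y)]); ty=np.array([np.sin(y),-np.cos(y)])
def L(uv,z): P=plane(c,uv,z)[:,:2]; print(z,P.round(3).tolist(),((P-s['position'][:2])@tx).round(4),((P-s['position'][:2])@ty).round(4))
L([[278,216],[278,266],[283,319],[283,366]],.05)   # lens ends top rim-ish
L([[313,300],[341,300],[312,380],[341,380]],.125)
L([[313,260],[341,260]],.115); L([[330,214],[330,248]],.055)
for yaw in [67.3]:
    a=np.radians(yaw); O=np.array([.515,-.2176])
    P=[np.r_[O+np.array([np.cos(a),np.sin(a)])*x,z] for x,z in((22,.125),(-22,.125),(50,.113),(-68,.09),(66,.055),(38,.118))]if 0 else [np.r_[O+np.array([np.cos(a),np.sin(a)])*x/1000,z] for x,z in((22,.125),(-22,.125),(50,.113),(-72,.07),(66,.055),(38,.118))]
    print(proj(c,P).round())
```

```text
0.05 [[0.507, -0.122], [0.486, -0.166], [0.467, -0.219], [0.444, -0.268]] [-0.0105 -0.0591 -0.1153 -0.17  ] [-0.044  -0.0459 -0.0431 -0.0451]
0.125 [[0.52, -0.178], [0.539, -0.186], [0.49, -0.244], [0.512, -0.253]] [-0.0571 -0.0571 -0.1292 -0.1292] [-0.01    0.0111 -0.0117  0.0119]
0.115 [[0.531, -0.151], [0.55, -0.16]] [-0.0286 -0.0286] [-0.0101  0.0112]
0.055 [[0.551, -0.137], [0.539, -0.167]] [-0.0074 -0.0395] [0.0032 0.0032]
[[327. 320.]
 [328. 368.]
 [327. 280.]
 [328. 377.]
 [327. 238.]
 [327. 297.]]
```

Emit:
step_arm(
  translation=[
    [-0.5,0,0],
    [-0.56,0,0.2],
    [0,0,0.6],
    [0,0,0.7],
    [0,0,0.7],
    [0,0,0.5],
    [0,0,0.22],
    [0,0,0],
  ],
  rot=[
    [0,0,0],
    [0,0,0],
    [0,0,0],
    [0,0,0],
    [0,0,0],
    [0,0,0],
    [0,0,0],
    [0,0,0],
  ],
  hand=[-0.2,-0.2,-0.2,-0.2,-0.2,-0.2,-0.2,-0.2],
)

```text
time_s: 10.15
position: [0.5314, -0.1781, 0.0998]
tool_rot: [-3.14, 0.0, 1.174]
wrist_force: [-0.6, -0.8, 0.3]
opening: 0.598
gripper_force: 0.0
```

Emit:
step_arm(
  translation=[
    [0,0,0],
    [0,0,0],
    [0,0,0],
    [0,0,0],
    [0,0,0],
    [0,0,0],
  ],
  rot=[
    [0,0,0],
    [0,0,0],
    [0,0,0],
    [0,0,0],
    [0,0,0],
    [0,0,0],
  ],
  hand=[0.1,0.3,0.5,1,1,1],
)

```text
time_s: 10.9
position: [0.5319, -0.1781, 0.1013]
tool_rot: [3.141, -0.0, 1.174]
wrist_force: [-2.2, 0.7, 5.8]
opening: 0.263
gripper_force: 58.7
```

Emit:
step_arm(
  translation=[
    [0,0,-0.2],
    [0,0,-0.5],
    [0,0,-0.7],
    [0,0,-0.7],
    [0,0,-0.7],
    [0,0,-0.7],
    [0,0,-0.7],
    [0,0,-0.6],
  ],
  rot=[
    [0,0,0],
    [0,0,0],
    [0,0,0],
    [0,0,0],
    [0,0,0],
    [0,0,0],
    [0,0,0],
    [0,0,0],
  ],
  hand=[1,1,1,1,1,1,1,1],
)

```text
time_s: 11.9
position: [0.5314, -0.1781, 0.3422]
tool_rot: [3.141, -0.0, 1.173]
wrist_force: [-0.3, 1.0, -1.4]
opening: 0.264
gripper_force: 59.0
```

Emit:
step_arm(
  translation=[
    [0,0,0],
    [0,0,0],
    [0,0,0],
    [0,0,0],
    [0,0,0],
    [0,0,0],
    [0,0,0],
    [0,0,0],
  ],
  rot=[
    [0,0,-0.5],
    [0,0,-1],
    [0,0,-1],
    [0,0,-1],
    [0,0,-1],
    [0,0,-1],
    [0,0,-1],
    [0,0,-0.75],
  ],
  hand=[1,1,1,1,1,1,1,1],
)

```text
time_s: 12.9
position: [0.5306, -0.1778, 0.3388]
tool_rot: [-3.139, -0.002, 1.809]
wrist_force: [0.8, 0.4, -1.6]
opening: 0.261
gripper_force: 59.0
```

Run:
```python
from h import *
s=r.state(); print(s['position'],s['tool_rot'],s['opening'])
a=r.capture('scene')[120:360,190:470,::-1]; b=r.capture('wrist')[:,:,::-1]
cv2.imwrite('pics/p3.png',np.hstack([cv2.resize(a,(400,343)),cv2.resize(b[:,:],(400,343))]))
cv2.imwrite('pics/w3.png',b)
y=s['tool_rot'][2]; tx=np.array([np.cos(y),np.sin(y)]); ty=np.array([np.sin(y),-np.cos(y)])
d=np.array([.135,.033]);d/=np.linalg.norm(d);n=np.array([-d[1],d[0]]);T=np.array([.492,.181])+.038*n
print('to target',(T-s['position'][:2])@tx,(T-s['position'][:2])@ty,np.degrees(np.arctan2(d[1],d[0])))
```

```text
[ 0.53057859 -0.17776742  0.33877392] [-3.13898067e+00 -1.77346236e-03  1.80948842e+00] 0.26134281123343917
to target 0.3957168485240214 0.04729935456409214 13.736268305622572
```

View pics/p3.png

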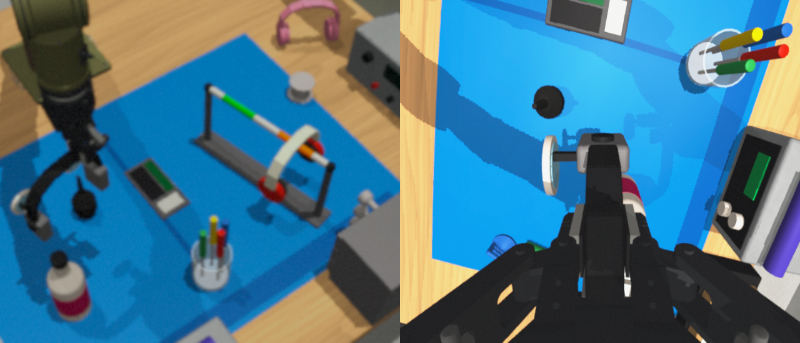

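Emit:
step_arm(
  translation=[
    [0.4,0.09,0],
    [0.85,0.09,0],
    [0.85,0.09,0],
    [0.85,0.09,0],
    [0.85,0.09,0],
    [0.85,0.09,0],
    [0.85,0.09,0],
    [0.85,0.09,0],
  ],
  rot=[
    [0,0,0],
    [0,0,0],
    [0,0,0],
    [0,0,0],
    [0,0,0],
    [0,0,0],
    [0,0,0],
    [0,0,0],
  ],
  hand=[1,1,1,1,1,1,1,1],
)

```text
time_s: 14.0
position: [0.4913, 0.142, 0.3401]
tool_rot: [-3.141, -0.001, 1.807]
wrist_force: [0.2, -0.3, -1.7]
opening: 0.264
gripper_force: 59.1
```

Emit:
step_arm(
  translation=[
    [0.85,0.09,0],
    [0.6,0.09,0],
    [0.1,0.04,0],
    [0,0,0.3],
    [0,0,0.6],
    [0,0,0.6],
    [0,0,0.6],
    [0,0,0.4],
  ],
  rot=[
    [0,0,0],
    [0,0,0],
    [0,0,0],
    [0,0,0],
    [0,0,0],
    [0,0,0],
    [0,0,0],
    [0,0,0],
  ],
  hand=[1,1,1,1,1,1,1,1],
)

```text
time_s: 15.0
position: [0.4844, 0.2161, 0.2139]
tool_rot: [-3.14, 0.001, 1.805]
wrist_force: [0.6, -0.3, -1.2]
opening: 0.259
gripper_force: 59.0
```

Run:
```python
from h import *
s=r.state(); print(s['position'],s['tool_rot'],s['opening'],s['wrist_force'])
y=s['tool_rot'][2]; tx=np.array([np.cos(y),np.sin(y)]); ty=np.array([np.sin(y),-np.cos(y)])
d=np.array([.135,.033]);d/=np.linalg.norm(d);n=np.array([-d[1],d[0]]);T=np.array([.492,.181])+.038*n
print('to target',(T-s['position'][:2])@tx,(T-s['position'][:2])@ty)
a=r.capture('scene')[140:270,310:450,::-1]; b=r.capture('top')[140:290,190:330,::-1]
cv2.imwrite('pics/p4.png',np.hstack([cv2.resize(a,(400,371)),cv2.resize(b,(346,371))]))
```

```text
[0.48444415 0.21614177 0.21393234] [-3.13962194e+00  8.47691857e-04  1.80479447e+00] 0.25948463483810763 [ 0.63576171 -0.33663986 -1.23223077]
to target 0.002063350441170627 -0.001016647152197663
```

View pics/p4.png

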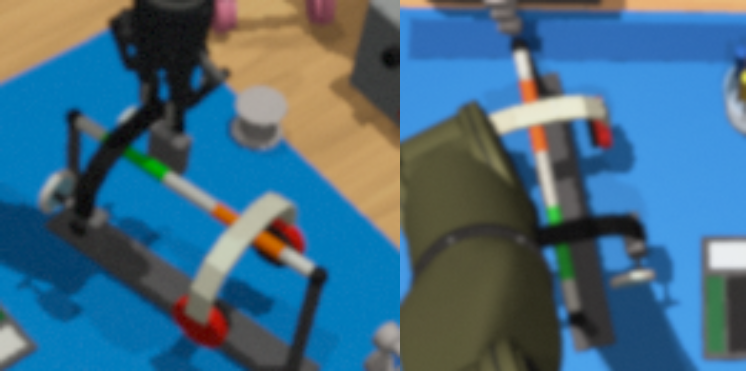

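The magnifier straddles the bar over the green stretch (strap at row 232, green 208-280 in the right half) and the headset is on orange. I'll lower it gently.

Emit:
step_arm(
  translation=[
    [0.04,0,0.2],
    [0,0,0.2],
    [0,0,0.2],
    [0,0,0.1],
    [0,0,0.06],
  ],
  rot=[
    [0,0,0],
    [0,0,0],
    [0,0,0],
    [0,0,0],
    [0,0,0],
  ],
  hand=[1,1,1,1,1],
)

```text
time_s: 15.72
position: [0.4849, 0.2188, 0.177]
tool_rot: [-3.141, -0.0, 1.806]
wrist_force: [0.9, -0.1, -1.5]
opening: 0.261
gripper_force: 59.1
```

Emit:
step_arm(
  translation=[
    [0,0,0.04],
    [0,0,0.04],
    [0,0,0],
  ],
  rot=[
    [0,0,0],
    [0,0,0],
    [0,0,0],
  ],
  hand=[1,1,1],
)

```text
time_s: 16.1
position: [0.4849, 0.2189, 0.1733]
tool_rot: [3.142, -0.0, 1.806]
wrist_force: [-0.2, -0.1, -0.6]
opening: 0.265
gripper_force: 59.1
```

Emit:
step_arm(
  translation=[
    [0,0,0.04],
    [0,0,0.02],
    [0,0,0],
  ],
  rot=[
    [0,0,0],
    [0,0,0],
    [0,0,0],
  ],
  hand=[1,1,1],
)

```text
time_s: 16.48
position: [0.4849, 0.2189, 0.1702]
tool_rot: [-3.141, -0.0, 1.806]
wrist_force: [-0.1, -0.1, -1.0]
opening: 0.261
gripper_force: 59.1
```

Emit:
step_arm(
  translation=[
    [0,0,0.02],
    [0,0,0.02],
    [0,0,0],
  ],
  rot=[
    [0,0,0],
    [0,0,0],
    [0,0,0],
  ],
  hand=[1,1,1],
)

```text
time_s: 16.85
position: [0.4851, 0.2189, 0.1687]
tool_rot: [3.141, -0.0, 1.806]
wrist_force: [-0.3, -0.5, 4.2]
opening: 0.264
gripper_force: 59.8
```

Contact at the expected height. I'll release slowly and check before withdrawing.

Emit:
step_arm(
  translation=[
    [0,0,0],
    [0,0,0],
    [0,0,0],
    [0,0,0],
    [0,0,0],
    [0,0,0],
  ],
  rot=[
    [0,0,0],
    [0,0,0],
    [0,0,0],
    [0,0,0],
    [0,0,0],
    [0,0,0],
  ],
  hand=[0.35,0.3,0.2,0,-0.2,-0.2],
)

```text
time_s: 17.6
position: [0.4849, 0.2189, 0.1683]
tool_rot: [3.142, -0.0, 1.806]
wrist_force: [0.5, 1.0, -0.7]
opening: 0.599
gripper_force: 0.0
```

Emit:
step_arm(
  translation=[
    [0,0,-0.2],
    [0,0,-0.5],
    [0,0,-0.8],
    [0,0,-0.8],
    [0,0,-0.8],
    [0.8,0,0],
    [0.8,0,0],
    [0.8,0,0],
  ],
  rot=[
    [0,0,0],
    [0,0,0],
    [0,0,0],
    [0,0,0],
    [0,0,0],
    [0,0,0],
    [0,0,0],
    [0,0,0],
  ],
  hand=[-0.2,-0.2,-0.2,-0.2,-0.2,-0.2,-0.2,-0.2],
)

```text
time_s: 18.6
position: [0.4567, 0.3366, 0.3243]
tool_rot: [3.141, -0.001, 1.805]
wrist_force: [0.2, 1.0, 0.4]
opening: 0.601
gripper_force: 0.0
```

Emit:
step_arm(
  translation=[
    [0.9,0,0],
    [0.9,0,0],
    [0.9,0,0],
    [0.9,0,0],
    [0,0,0],
    [0,0,0],
    [0,0,0],
    [0,0,0],
  ],
  rot=[
    [0,0,0],
    [0,0,0],
    [0,0,0],
    [0,0,0],
    [0,0,0],
    [0,0,0],
    [0,0,0],
    [0,0,0],
  ],
  hand=[-0.2,-0.2,-0.2,-0.2,-0.2,-0.2,-0.2,-0.2],
)

```text
time_s: 19.6
position: [0.4159, 0.5095, 0.3237]
tool_rot: [3.141, 0.0, 1.804]
wrist_force: [-0.1, 0.3, -0.0]
opening: 0.605
gripper_force: 0.0
```

Run:
```python
from h import *
A=r.capture('scene')[:,:,::-1].astype(int)
a=A[140:270,310:450]; b=r.capture('top')[140:290,190:330,::-1]
cv2.imwrite('pics/p5.png',np.hstack([cv2.resize(a.astype(np.uint8),(400,371),interpolation=cv2.INTER_CUBIC),cv2.resize(b,(346,371),interpolation=cv2.INTER_CUBIC)]))
B=r.capture('scene')[:,:,::-1].astype(int); print(abs(A-B)[140:270,310:450].max(),abs(A-B)[140:270,310:450].mean())
```

```text
28 1.8967216117216117
```

View pics/p5.png

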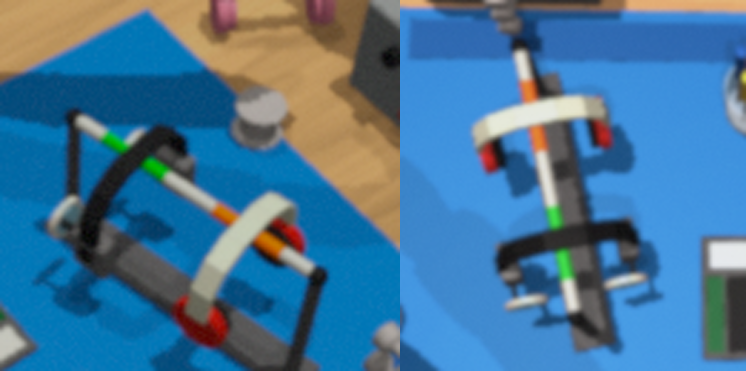

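The magnifier strap crosses the middle of the green stretch, the headset sits on orange, and both are level, still and clear of the arm.

```bash
python3 -c "
from plant import r
print(r.close_job())"
```

```text
the job is handed in; nothing more can be done
None
```

I slid the headset onto the orange stretch, hung the magnifier on the green stretch, and handed the job in at about 20 s. The last pictures showed both hanging level and still with the arm clear; the hand-in gave no verdict.

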